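Prove a repaired trailer coupler and lift its tongue off the ball

ROBOT

A 6-joint arm with a two-finger parallel gripper is mounted at the origin on the work surface. World frame = base frame: x ahead of the robot, y to its left, z up, the work surface at z = 0. Lengths are in m, angles in rad, forces in N, time in s.
With the tool pointing down it reaches from about 0.25 to 0.775 m from the base axis. Payload 4 kg.
Tool frame: the origin (TCP) lies at the very end of the fingers, on their centre line; the grasp point (between the pads) lies 19 mm behind it; z points along the fingers, y is the direction in which the jaws open and shut (so a half turn about z gives the same grasp; the last joint's range is limited). The gripper opens to 94 mm and grips with 3 to 60 N. Pads are 16 mm wide; open, the fingers measure 119 mm over their backs; the gripper's body (75 mm by 177 mm) begins 78 mm behind the grasp point.
Start: joints at [1.114, 0.087, 1.371, -0, 1.684, -0.103], TCP at [0.191, 0.516, 0.206] pointing down, gripper open.
Joint ranges: [-3.1, 3.1], [-0.76, 2.03], [0.27, 2.55], [-1.08, 4.22], [0.17, 2.65], [-2.57, 2.57]. Speed limits (rad/s): [2.79, 2.79, 3.14, 3.14, 3.14, 3.14].

INTERFACE

Orientations are given as [roll, pitch, yaw] about the fixed x, y, z axes, in that order (R = Rz(yaw) Ry(pitch) Rx(roll)).
In Python, from bench import robot, cams, models gives the robot as it stands.
- The arm moves only by the tool step_arm, never from a script. Its argument "series" is a list of rows, each a list of 5 numbers: the gripper command: -1 is shut, 1 is fully open, values between are in proportion, then the shift along the tool's x, y, z in mm, then the turn about the tool's z in degrees. A call has 1 to 20 rows; each row is the pose to reach, as a shift and turn from the pose commanded when the call began, along the tool's axes at that moment; what a row does not reach only later rows make up. A row lasts 1/8 s, in which the tool goes at most 62.5 mm and 10.7 degrees, less where a joint would pass 70% of its speed; a pose out of reach is approached as far as the arm can. A call with a gripper value outside its range is refused whole. The fingers move at their own pace and stop on an object; the grip force is fixed at half the most. Time passes only in rows, so rows that repeat a pose let the fingers close. It gives the time, the measured TCP pose, the force and the opening at its end, in the units of the state.
- robot.get_obs(): the state, without advancing time (a new reading comes with each control period).
- cams.snapshot(name): name is "scene" or "top" or "wrist"; returns a dict with "pixels" (400x640x3 uint8, red, green, blue), "fov_y" (degrees; the focal length in pixels is half the picture's height over the tangent of half this angle, whatever the lens; pixels are square), "cx", "cy" (the principal point, pixels), "R" (3x3) and "t" (3): a world point X has camera coordinates R X + t. Camera axes: x right, y down, z forward; pixel columns grow to the right and rows downward; lengths in m; the calibration is good to about 2 mm. A picture is of the moment at which its call begins. There is no depth.
- robot.close_job(): hands the job in, once; it reports no verdict.
Trained networks look in a picture, given as the dict that the camera call returned (one of the last four; its "shot" number tells which), for a name from the list of things; names that differ only in an ending like _2 or _b are one class to them, and where a whole thing is asked for, a point or a joint stands for the part that bears it (a point fixed in the world has none). Each returns a list of dicts, best first, with "p" (0 to 1); they miss things now and then, are a little off and sometimes report something else, mostly with a low value. They report only what shows in the picture. A call takes as long as a camera call.
- models.find_in(picture, label): "position" ([x, y, z] in m, in world coordinates, good to about 4 mm: the middle of the surface that is visible of it).
- models.pinpoint(picture, label): "position" ([x, y, z] in m, in world coordinates, good to about 4 mm: a listed point, or the origin of a listed thing).
The state is a dict: "time": time; "joint_positions": joint angles; "qvel": joint speeds; "joint_torque": joint torques, N m; "tool_pos": TCP position; "ee_rot": TCP orientation; "wrist_force": force on the tool from outside, world axes, zero at the start; "wrist_torque": the same for the moment, N m; "width": finger opening in m.
Only numpy, scipy, OpenCV 4.12 (cv2) and the standard library are available. Lean on these libraries where they do the work, as an engineer would, in place of code of your own. Each camera call takes 0.05 s, during which the arm holds its last target. There are 200 camera calls.

TASK

The trailer coupler on the test stand has just had its latch repaired. Prove it first: with the latch shut, pull the pull gauge's knob straight up until the ring on its rod has just come out of the sleeve, keep it there for a second, and let it back down fully. Then pull the latch tab sideways against its spring and, with the tab still in your grip, lift the tongue off the ball; finish holding it still with at least a finger's breadth of air between the lowest part of the coupler and the top of the ball, and leave the other things on the counter where they are.

Things in the scene. Friction and masses are not known exactly. Their poses are not given: they have to be found in the camera images.
- stand: Fixed coupler test stand; origin on the counter's surface under the centre of the hitch ball, z up. x runs from the ball along the tongue to its hinge; the latch is pulled towards -y. Steel base plate 440 x 160 x 12 mm (x = -60 to 380 mm); on it a 50 mm ball on a neck, centre 75 mm up, and at x = 300 mm two grey cheeks, 82 mm over their outsides, 115 mm tall, that carry the hinge.
- tongue: Aluminium bar 46 mm wide, top 120 mm up, ending in a grey coupler (88 long, 80 wide, top 114 mm up) over the ball. Down, its origin is 90 mm above the stand's, axes as the stand's; its hinge is 300 mm from it along x, parallel to y. It only turns there (coupler rises, 0 to 0.5 rad) and falls back when let go. Unlatched, about 8 N at the tab lifts it; latched, the coupler rises 2 mm at most.
- latch (a joint): Travel of the sprung latch along the stand's -y, in m: 0 shut (its foot is under the ball), 0.022 at its stop; the foot is clear of the ball from 0.011 on. The spring takes 4 N to start, 11 N at 0.018, and shuts it when let go. The latch rides on the tongue, so the tongue can be lifted by the latch's tab.
- latch_tab (a point): Middle (150 mm up, tongue down) of the latch's upright steel tab on top of the coupler, right above the ball: 34 mm long (stand x), 12 mm thick (stand y), free from 119 to 171 mm up. At 119 mm is the latch's flat plate, 36 mm long, from 49 mm on the -y side to 25 mm on the +y side; a small spring lies on the +y side, 23 to 65 mm out, up to 132 mm up.
- gauge (a joint): Travel of the pull gauge's rod out of its sleeve, straight up, in m: 0 home, 0.025 when the lower edge of the black ring (4 mm thick, 18 mm across) is level with the sleeve's top, 0.038 at its stop. Spring: about 2 N to start, 11 N at 0.025; it goes home when let go.
- gauge_knob (a point): Centre of the pull gauge's round black knob, 28 mm across and 28 mm tall (184 to 212 mm up when home), standing upright on the tongue 115 mm from the ball towards the hinge; below it 14 mm of bare rod, then the aluminium sleeve, 32 mm across, top 170 mm up.
- ball_top (a point): Topmost point of the hitch ball, 100 mm up; axes parallel to the stand's.
- coupler_low (a point): Point in the tongue at the level of the lowest part of the coupler and latch, 300 mm from the hinge line on the ball's axis, 50 mm up when the tongue is down.
- padlock_big: Bystander: brass padlock lying flat, body 50 x 55 x 22 mm with a steel shackle; origin under its body's centre.
- padlock_small: Bystander: steel padlock lying flat, body 38 x 42 x 22 mm with shackle; origin under its body's centre.
- screwdriver: Bystander: black-handled screwdriver, 200 mm long, lying; origin under its middle.
- cleaner: Bystander: green cleaner bottle with white cap, 72 mm across, 210 mm tall; origin under its centre.
- pen_cup: Bystander: grey cup, 72 mm across, 100 mm tall; origin under its centre.
- carton: Bystander: small cardboard carton 70 x 110 x 45 mm; origin under its centre.
- lock_barrel: Bystander: small brass lock barrel standing upright, 34 mm across, 38 mm tall; origin under its centre.

How it is judged:
On the way, in this order (a step that is already met when the one before it is completed fails the run):
1. gauge drawn to its ring (within 6 mm) and kept there half a second, latch shut and tongue down (value of joint gauge between 0.019 and 0.031 m and value of joint latch below 0.005 m and z of coupler_low in the frame of ball_top below -0.042 m), for 0.5 s.
2. gauge back home (value of joint gauge below 0.005 m), for 0.1 s.
3. latch pulled sideways by the fingers, tongue still down (value of joint latch above 0.011 m and contact force between the fingers and tongue above 1 N and z of coupler_low in the frame of ball_top below -0.04 m), for 0.1 s.
At the end, for the whole second after the job is handed in: The fingers hold the tongue up (contact above 1 N), still, the lowest part of the coupler at least 10 mm above the top of the ball, the gauge home within 5 mm, no bystander under or against the tongue (z of coupler_low in the frame of ball_top above 0.01 m and contact force between the fingers and tongue above 1 N and value of joint gauge below 0.005 m and linear speed of tongue below 0.02 m/s and angular speed of tongue below 0.08 rad/s and contact force between tongue and padlock_big below 0.2 N and contact force between tongue and padlock_small below 0.2 N and contact force between tongue and screwdriver below 0.2 N and contact force between tongue and cleaner below 0.2 N and contact force between tongue and pen_cup below 0.2 N and contact force between tongue and carton below 0.2 N and contact force between tongue and lock_barrel below 0.2 N); the arm keeps its last pose, push and grip.
It fails at once if another thing on the counter moved more than 30 mm (distance of any of padlock_big, padlock_small, screwdriver, cleaner, pen_cup, carton, lock_barrel from where it was at the start of the episode above 0.03 m).
It also fails if it takes over 48 s, if anything falls off the work surface, if the arm or the gripper's body presses on something with over 40 N, if the wrist force passes 120 N, or if a joint passes its speed limit or range.

## Working session

There is one attempt and no reset: what is moved stays moved. The work goes in short steps, Python scripts to look and compute and a tool call to move; the robot and the scene stay as the last step left them, time stands still between calls to the robot, and variables do not carry over. Pictures are saved under pics/ and viewed, about 8 in all and at most 12, crops included, and the job is handed in when it is done.

Besides the shell and the picture viewer there is one more tool, called as name(argument=value, ...) on one line, values as JSON. step_arm: Moves the arm, as the interface text tells. Its arguments: {"type":"object","properties":{"series":{"type":"array","items":{"type":"array","items":{"type":"number"}}}},"required":["series"]}

```bash
mkdir -p pics; python3 - <<'E'
from bench import robot,cams,models
import cv2,numpy as np
o=robot.get_obs();print(o['time'],o['tool_pos'],o['ee_rot'],o['width'])
for c in ['top','scene']:
    p=cams.snapshot(c)
    cv2.imwrite(f'pics/{c}1.png',p['pixels'][:,:,::-1])
    for l in ['stand','latch_tab','gauge_knob','ball_top','coupler_low','tongue','padlock_big','padlock_small','screwdriver','cleaner','pen_cup','carton','lock_barrel']:
        r=models.pinpoint(p,l)[:2]
        print(c,l,[(np.round(q['position'],3).tolist(),round(q['p'],2)) for q in r])
print(robot.get_obs()['time'])
E
```

```text
0.0 [0.19031206 0.51544911 0.20433887] [-3.13945172e+00 -2.01959929e-04  2.78779852e+00] 0.09380299413992063
top stand [([0.547, -0.042, 0.002], 0.85)]
top latch_tab [([0.553, -0.04, 0.149], 0.65), ([0.657, -0.078, 0.196], 0.35)]
top gauge_knob [([0.656, -0.079, 0.197], 0.77), ([0.741, 0.021, 0.001], 0.53)]
top ball_top [([0.549, -0.045, 0.105], 0.73)]
top coupler_low []
top tongue [([0.546, -0.039, 0.092], 0.72), ([0.623, -0.215, -0.0], 0.5)]
top padlock_big [([0.623, -0.217, -0.003], 0.76)]
top padlock_small [([0.53, 0.116, -0.003], 0.82)]
top screwdriver [([0.739, 0.023, 0.002], 0.7)]
top cleaner [([0.673, 0.14, 0.002], 0.95)]
top pen_cup [([0.526, -0.271, -0.004], 0.94), ([0.549, -0.044, 0.102], 0.71)]
top carton [([0.412, -0.184, 0.003], 0.55)]
top lock_barrel [([0.602, 0.063, 0.0], 0.69), ([0.414, -0.18, 0.001], 0.54)]
scene stand [([0.55, -0.041, -0.001], 0.72)]
scene latch_tab [([0.553, -0.038, 0.151], 0.72)]
scene gauge_knob [([0.66, -0.084, 0.197], 0.54), ([0.602, 0.065, 0.002], 0.44)]
scene ball_top [([0.55, -0.041, 0.1], 0.95), ([0.674, 0.138, 0.0], 0.62)]
scene coupler_low [([0.556, -0.04, 0.048], 0.74), ([0.622, -0.218, -0.001], 0.35)]
scene tongue [([0.546, -0.043, 0.092], 0.87)]
scene padlock_big [([0.624, -0.218, 0.0], 0.57)]
scene padlock_small [([0.531, 0.116, -0.002], 0.67), ([0.603, 0.062, -0.0], 0.44)]
scene screwdriver [([0.738, 0.024, 0.002], 0.62)]
scene cleaner [([0.677, 0.136, 0.0], 0.88), ([0.528, -0.267, -0.005], 0.61)]
scene pen_cup [([0.53, -0.265, -0.002], 0.68)]
scene carton [([0.416, -0.176, -0.001], 0.96)]
scene lock_barrel [([0.603, 0.066, 0.004], 0.6)]
1.4
```

View pics/top1.png

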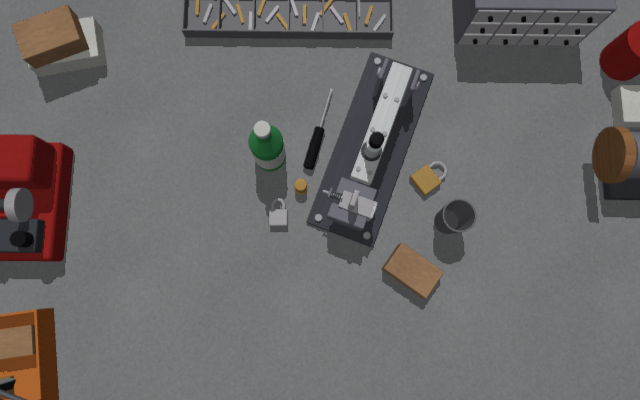

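View pics/scene1.png

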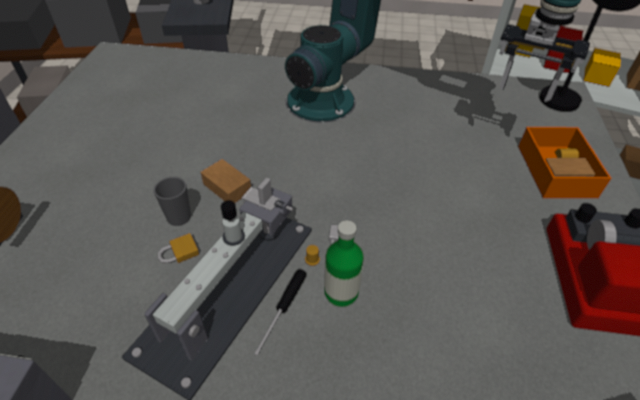

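The coupler tab is at about (355,200) in the top view and the knob at (376,139). The bystanders lie either side of the plate, as the networks report. Next I'll get the stand's yaw from the plate bolts.

```bash
cat > h.py <<'E'
import numpy as np
from scipy.spatial.transform import Rotation as Ro
def ray(p,uv,z):
    f=200/np.tan(np.radians(p['fov_y'])/2)
    R=np.array(p['R']);t=np.array(p['t']);c=-R.T@t
    d=R.T@np.array([(uv[0]-p['cx'])/f,(uv[1]-p['cy'])/f,1]);return c+d*(z-c[2])/d[2]
def tool(o,target):
    return Ro.from_euler('xyz',o['ee_rot']).inv().apply(np.array(target)-o['tool_pos'])*1000
E
python3 - <<'E'
from bench import robot,cams
from h import *
p=cams.snapshot('top')
b=[ray(p,u,0.014)[:2] for u in [(318,218),(367,236),(378,61),(423,77)]]
print(np.round(b,3))
for i,j in((0,2),(1,3)):
    d=b[j]-b[i];print(np.degrees(np.arctan2(d[1],d[0])),np.hypot(*d))
print('ctr',np.mean(b,0))
print('knob top',ray(p,(376,139),.212))
o=robot.get_obs();print(tool(o,[.657,-.081,.30]))
E
```

```text
[[ 0.532  0.027]
 [ 0.492 -0.083]
 [ 0.909 -0.113]
 [ 0.87  -0.219]]
-20.365361158376547 0.4021828366631741
-19.82378108635844 0.40138008001066616
ctr [ 0.70049051 -0.09730499]
knob top [ 0.65629432 -0.07912864  0.212     ]
[-644.35307626 -398.39814256  -94.54373905]
```

step_arm(series=[[1, 0, 0, -100, 0], [1, 0, 0, -100, 0], [1, -640, -400, -100, 0], [1, -640, -400, -100, 0], [1, -640, -400, -100, 0], [1, -640, -400, -100, 0], [1, -640, -400, -100, 0], [1, -640, -400, -100, 0], [1, -640, -400, -100, 0], [1, -640, -400, -100, 0], [1, -640, -400, -100, 0], [1, -640, -400, -100, 0], [1, -640, -400, -100, 0], [1, -640, -400, -100, 0], [1, -640, -400, -100, 0], [1, -640, -400, -100, 0], [1, -640, -400, -100, 0], [1, -640, -400, -100, 0]])

```text
time: 3.7
tool_pos: [0.6518, -0.0795, 0.307]
ee_rot: [3.141, 0.002, 2.79]
wrist_force: [-0.1, -0.6, 1.1]
width: 0.0938
```

```bash
python3 - <<'E'
from bench import robot,cams,models
from h import *
import cv2
p=cams.snapshot('wrist');cv2.imwrite('pics/w1.png',p['pixels'][:,:,::-1])
for l in ['gauge_knob','latch_tab']:print(l,[(np.round(q['position'],4).tolist(),round(q['p'],2)) for q in models.pinpoint(p,l)[:2]])
o=robot.get_obs();print(o['tool_pos'],o['ee_rot'],tool(o,[.6575,-.0815,.180]))
E
```

```text
gauge_knob [([0.6581, -0.0818, 0.1981], 0.78), ([0.4152, -0.1795, -0.0032], 0.52)]
latch_tab [([0.5476, -0.0412, 0.1537], 0.58)]
[ 0.65201507 -0.08010511  0.30633548] [3.14129068e+00 1.17025578e-03 2.78903041e+00] [ -5.48136582   0.54672356 126.34215215]
```

View pics/w1.png

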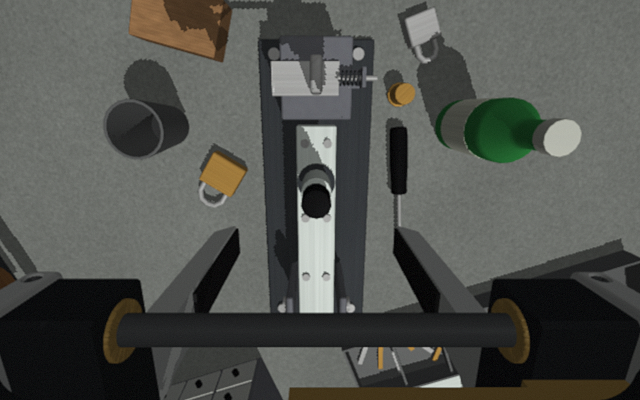

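The knob at (316,200) sits centred between the jaws, and the jaws are square to the stand. Going down to grip it.

step_arm(series=[[1, -6, 1, 60, 0], [1, -6, 1, 110, 0], [1, -6, 1, 125, 0], [1, -6, 1, 125, 0], [1, -6, 1, 125, 0], [-1, -6, 1, 125, 0], [-1, -6, 1, 125, 0], [-1, -6, 1, 125, 0], [-1, -6, 1, 125, 0], [-1, -6, 1, 125, 0], [-1, -6, 1, 125, 0], [-1, -6, 1, 125, 0], [-1, -6, 1, 125, 0]])

```text
time: 5.48
tool_pos: [0.6583, -0.0821, 0.1804]
ee_rot: [3.141, -0.0, 2.788]
wrist_force: [0.3, -0.0, 0.0]
width: 0.0277
```

step_arm(series=[[-1, 0, 0, -6, 0], [-1, 0, 0, -12, 0], [-1, 0, 0, -18, 0], [-1, 0, 0, -23, 0], [-1, 0, 0, -26, 0], [-1, 0, 0, -26, 0], [-1, 0, 0, -26, 0]])

```text
time: 6.35
tool_pos: [0.6582, -0.0821, 0.2056]
ee_rot: [3.142, -0.001, 2.788]
wrist_force: [3.0, 0.7, -12.4]
width: 0.0274
```

```bash
python3 - <<'E'
from bench import robot,cams,models
from h import *
import cv2
p=cams.snapshot('scene');cv2.imwrite('pics/s2.png',cv2.resize(p['pixels'][150:300,160:320,::-1],None,fx=4,fy=4,interpolation=cv2.INTER_CUBIC))
for l in ['gauge_knob','coupler_low']:print(l,[(np.round(q['position'],4).tolist(),round(q['p'],2)) for q in models.pinpoint(p,l)[:2]])
o=robot.get_obs();print(o['tool_pos'],o['wrist_force'],o['width'])
E
```

```text
gauge_knob [([0.6587, -0.0842, 0.2219], 0.8)]
coupler_low [([0.5569, -0.039, 0.0489], 0.56), ([0.7406, 0.0234, 0.0016], 0.29)]
[ 0.65818121 -0.08204291  0.20598321] [  3.56860558   0.23112109 -10.90603851] 0.027500027627201024
```

View pics/s2.png

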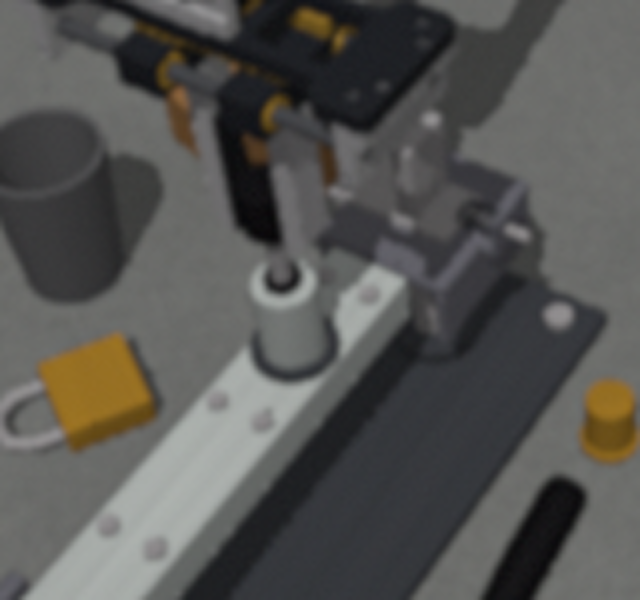

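The black ring shows at the sleeve's top (282,278). The wrist reads about 11 N and the TCP has risen 25.4 mm, which all fits 0.025 m. Next I hold for a second, lower it and release.

step_arm(series=[[-1, 0, 0, 0, 0], [-1, 0, 0, 0, 0], [-1, 0, 0, 0, 0], [-1, 0, 0, 0, 0], [-1, 0, 0, 0, 0], [-1, 0, 0, 0, 0], [-1, 0, 0, 0, 0], [-1, 0, 0, 0, 0], [-1, 0, 0, 6, 0], [-1, 0, 0, 12, 0], [-1, 0, 0, 18, 0], [-1, 0, 0, 23, 0], [-1, 0, 0, 26, 0], [-1, 0, 0, 26, 0], [-1, 0, 0, 26, 0], [-1, 0, 0, 26, 0]])

```text
time: 8.5
tool_pos: [0.6583, -0.0821, 0.181]
ee_rot: [3.141, 0.0, 2.788]
wrist_force: [-1.4, 1.2, -3.6]
width: 0.0276
```

step_arm(series=[[1, 0, 0, 0, 0], [1, 0, 0, 0, 0], [1, 0, 0, 0, 0], [1, 0, 0, 0, 0], [1, 0, 0, 0, 0], [1, 0, 0, -50, 0], [1, 0, 0, -100, 0], [1, 0, 0, -100, 0], [1, 0, 0, -100, 0]])

```text
time: 9.62
tool_pos: [0.6582, -0.0822, 0.2799]
ee_rot: [-3.142, -0.0, 2.788]
wrist_force: [-0.3, -0.2, -0.5]
width: 0.0939
```

```bash
python3 - <<'E'
from bench import robot,cams,models
from h import *
import cv2
for c in ('scene','wrist'):
    p=cams.snapshot(c)
    if c=='scene':cv2.imwrite('pics/s3.png',cv2.resize(p['pixels'][150:300,160:320,::-1],None,fx=4,fy=4,interpolation=cv2.INTER_CUBIC))
    for l in ['gauge_knob','latch_tab']:print(c,l,[(np.round(q['position'],4).tolist(),round(q['p'],2)) for q in models.pinpoint(p,l)[:1]])
o=robot.get_obs();print(o['time'],o['tool_pos'],o['wrist_force'],o['width'],tool(o,[.5505,-.041,.136]))
E
```

```text
scene gauge_knob [([0.6588, -0.0862, 0.1983], 0.79)]
scene latch_tab [([0.5491, -0.0383, 0.1509], 0.66)]
wrist gauge_knob [([0.661, -0.0867, 0.1997], 0.81)]
wrist latch_tab [([0.7454, 0.0225, -0.0016], 0.55)]
9.925 [ 0.65791172 -0.08205766  0.27883251] [-0.54721006  0.05851347 -0.01397322] 0.09403226153385794 [114.58801253   1.34514926 143.14997016]
```

View pics/s3.png

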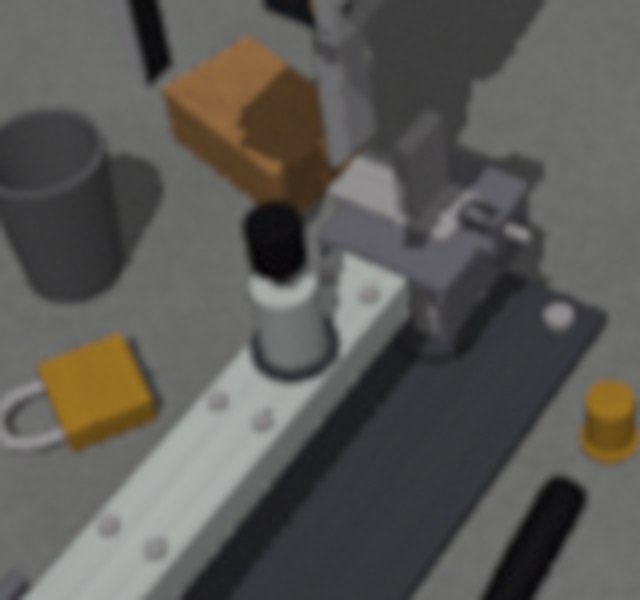

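The knob is home, the sleeve is closed below it and the latch is still shut. Next is the tab.

step_arm(series=[[0.2, 60, 1, 0, 0], [0.2, 115, 1, 0, 0], [0.2, 115, 1, 0, 0], [0.2, 115, 1, 50, 0], [0.2, 115, 1, 100, 0], [0.2, 115, 1, 130, 0], [0.2, 115, 1, 141, 0], [0.2, 115, 1, 141, 0], [0.2, 115, 1, 141, 0], [0.2, 115, 1, 141, 0]])

```text
time: 11.18
tool_pos: [0.5519, -0.0416, 0.1413]
ee_rot: [3.141, 0.003, 2.788]
wrist_force: [0.1, 0.1, -0.0]
width: 0.0567
```

step_arm(series=[[-1, 0, 0, 0, 0], [-1, 0, 0, 0, 0], [-1, 0, 0, 0, 0], [-1, 0, 0, 0, 0], [-1, 0, 0, 0, 0], [-1, 0, 0, 0, 0], [-1, 0, 0, 0, 0], [-1, 0, 0, 0, 0]])

```text
time: 12.18
tool_pos: [0.5504, -0.0424, 0.1394]
ee_rot: [-3.14, -0.0, 2.787]
wrist_force: [-2.8, -4.5, 0.5]
width: 0.0116
```

step_arm(series=[[-1, 0, -4, 0, 0], [-1, 0, -8, 0, 0], [-1, 0, -12, 0, 0], [-1, 0, -15, 0, 0], [-1, 0, -18, 0, 0], [-1, 0, -18, 0, 0], [-1, 0, -18, 0, 0], [-1, 0, -18, 0, 0], [-1, 0, -18, 0, 0]])

```text
time: 13.3
tool_pos: [0.5458, -0.0547, 0.1394]
ee_rot: [3.134, 0.0, 2.79]
wrist_force: [4.3, 7.6, -1.2]
width: 0.0118
```

```bash
python3 - <<'E'
from bench import robot,cams,models
from h import *
import cv2
p=cams.snapshot('scene');cv2.imwrite('pics/s4.png',cv2.resize(p['pixels'][140:290,180:340,::-1],None,fx=4,fy=4,interpolation=cv2.INTER_CUBIC))
for l in ['coupler_low','latch_tab']:print(l,[(np.round(q['position'],4).tolist(),round(q['p'],2)) for q in models.pinpoint(p,l)[:1]])
o=robot.get_obs();print(o['time'],o['tool_pos'],o['wrist_force'],o['width'])
E
```

```text
coupler_low [([0.5532, -0.0437, 0.0483], 0.82)]
latch_tab [([0.5457, -0.0529, 0.1535], 0.87)]
13.45 [ 0.54585537 -0.0546874   0.13942506] [ 3.4892283   7.79593347 -0.60710303] 0.01196621775664914
```

View pics/s4.png

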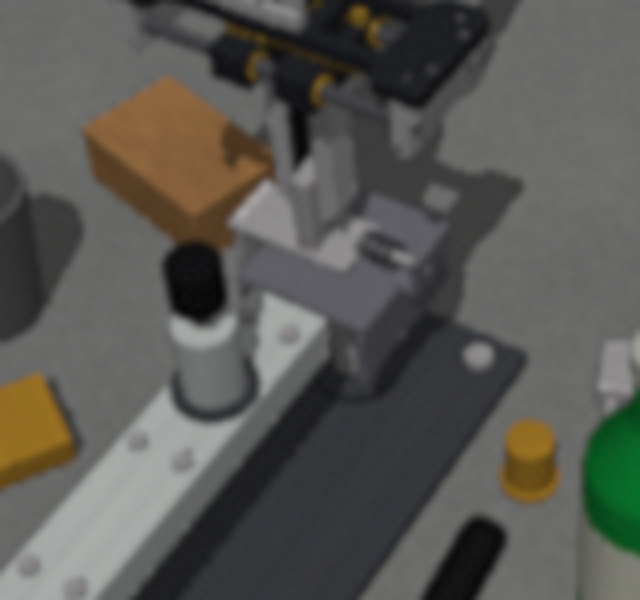

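The tab is gripped and the plate has shifted. The force (8.5 N) and the TCP travel (13 mm of the 18 mm commanded) put the latch at only about 12 mm, so I'll pull further.

step_arm(series=[[-1, 0, -3, 0, 0], [-1, 0, -6, 0, 0], [-1, 0, -6, 0, 0], [-1, 0, -6, 0, 0], [-1, 0, -6, 0, 0]])

```text
time: 14.08
tool_pos: [0.5441, -0.0595, 0.1394]
ee_rot: [3.133, 0.001, 2.791]
wrist_force: [4.6, 10.8, -0.4]
width: 0.0122
```

step_arm(series=[[-1, -1, 0, -4, 0], [-1, -2, 0, -8, 0], [-1, -3, 0, -13, 0], [-1, -5, 0, -18, 0], [-1, -5, 0, -18, 0], [-1, -5, 0, -18, 0]])

```text
time: 14.82
tool_pos: [0.547, -0.0607, 0.1542]
ee_rot: [3.133, -0.006, 2.791]
wrist_force: [4.9, 9.9, -8.4]
width: 0.012
```

step_arm(series=[[-1, -2, 0, -6, 0], [-1, -4, 0, -12, 0], [-1, -6, 0, -18, 0], [-1, -8, 0, -24, 0], [-1, -10, 0, -30, 0], [-1, -12, 0, -35, 0], [-1, -14, 0, -41, 0], [-1, -17, 0, -47, 0], [-1, -20, 0, -54, 0], [-1, -20, 0, -54, 0], [-1, -20, 0, -54, 0], [-1, -20, 0, -54, 0], [-1, -20, 0, -54, 0]])

```text
time: 16.45
tool_pos: [0.5657, -0.0674, 0.2079]
ee_rot: [3.133, -0.007, 2.792]
wrist_force: [3.0, 10.8, -7.9]
width: 0.0119
```

```bash
python3 - <<'E'
from bench import robot,cams,models
from h import *
import cv2
p=cams.snapshot('scene');cv2.imwrite('pics/s5.png',cv2.resize(p['pixels'][120:300,130:340,::-1],None,fx=3,fy=3,interpolation=cv2.INTER_CUBIC))
for l in ['coupler_low','latch_tab','gauge_knob','tongue','ball_top']:print(l,[(np.round(q['position'],4).tolist(),round(q['p'],2)) for q in models.pinpoint(p,l)[:1]])
o=robot.get_obs();print(o['time'],o['tool_pos'],o['wrist_force'],o['width'],np.abs(o['qvel']).max())
E
```

```text
coupler_low [([0.5664, -0.0625, 0.2191], 0.62)]
latch_tab [([0.5674, -0.0627, 0.2219], 0.72)]
gauge_knob [([0.6845, -0.0929, 0.2367], 0.74)]
tongue [([0.555, -0.0444, 0.1596], 0.66)]
ball_top [([0.5497, -0.0396, 0.098], 0.59)]
16.75 [ 0.56568573 -0.06741618  0.20789587] [ 3.74558381 11.06716059 -9.00230941] 0.011943347256686521 0.0022491754580966665
```

View pics/s5.png

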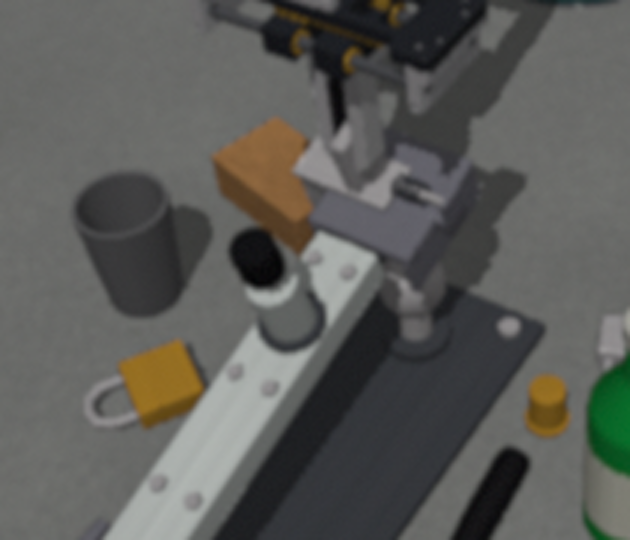

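The coupler is lifted clear with the ball and neck visible beneath it at about (415,300). The knob is home and the readings are steady, so I'll hand in.

```bash
python3 - <<'E'
from bench import robot
o=robot.get_obs();print(o['tool_pos'],o['width'])
print(robot.close_job())
E
```

```text
[ 0.56568573 -0.06741618  0.20789587] 0.011943347256686521
the job is handed in; nothing more can be done
None
```

The coupler passed its pull test, and I handed the job in with the tongue held still about 20 mm above the ball. The clock was at about 17 s of the 48 s allowed, and the hand-in gave no verdict.

- **Gauge test:** with the latch shut, I raised the knob about 25 mm (11–12 N). The ring showed at the sleeve's top. I held it there for just over a second and let it back fully home.
- **Latch and lift:** I gripped the tab and pulled it about 18 mm sideways (about 11.7 N). My first pull gave only about 12 mm, too close to the 11 mm limit, so I pulled further before lifting. I then lifted the tongue by the tab along its arc.
- **Last checks:** tool height and the detected tongue position agree on 20–22 mm of clearance over the ball. The grip was steady at 11.9 mm opening and the arm was still. The gauge looked home, and none of the bystanders in view looked moved or near the tongue.
- **Disagreement:** the network's final `coupler_low` reading (z = 0.219) was wrong. It had picked up the tab instead, so I left it out.

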